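# Stand the bench mirror on its fold-out leg

## Task

Take the wood-framed mirror out of the slotted rack, fold the leg on its back all the way out, and leave the mirror standing by itself on the bare bench, bottom edge down and leaning back on that leg, clear of the rack, block, cleats, board and cans. The concrete block is there to lean it on, leg side out and its bottom edge behind the two cleats, while you open the leg. Leave the short wooden board in its slot and do not knock over the cans.

Things in the scene. Friction and masses are not known exactly. Their poses are not given: they have to be found in the camera images.
- mirror: Loose bench mirror, about 0.6 kg: flat pale wooden panel 12 mm thick (x), 130 wide (y), 190 tall (z). Origin: middle of its bottom face. z points up to its top edge, +x out of its back (leg side), -x out of the flush glass. Starts nearly upright (within 5 degrees) in a rack slot, bottom 12 mm above the bench, back to the rack's +x.
- mirror_top (a point): Middle of the mirror's bare top edge, 190 mm above its origin. The top 28 mm of the panel is clear on both sides for gripping across the 12 mm. Leaned face-in on the block's top edge, its bottom on the bench between block and cleats, about 15 degrees (0.27 rad) from vertical, the mirror rests safely.
- leg (a joint): Hinge of the leg, rad: 0 = folded flat on the mirror's back, 0.70 = fully out, at its stop; the lower end swings out to the mirror's +x as it grows. A little stiff (0.06 N m): stays where left. The stop carries the load when standing; the mirror then leans back 0.39 rad. In the rack the slot's wall keeps the leg shut.
- leg_hinge (a point): Middle of the hinge axis, which runs along the mirror's y; at x = 10, z = 140 mm in the mirror's frame. The leg, a metal bar 24 mm wide and 6 mm thick, hangs from it towards the bottom edge.
- leg_tab (a point): Centre of the finger tab on the leg, a metal lug to pinch: 24 mm wide (along y), 16 mm high along the leg, standing 26 mm out of the leg's outer face (fingers can straddle tab and leg). Folded, it is at x = 26, y = 0, z = 75 mm in the mirror's frame; its axes turn with the leg (z along the leg to the hinge, x outward).
- leg_foot (a point): Middle of the end of the leg, on a 50 mm wide, 6 mm thick foot bar, 133 mm from the hinge axis; this end stands on the bench.
- rack: Fixed wooden rack 150 x 170 x 57 mm. Origin: bench level under it. Its slots run along its y; each is 22 mm wide and 45 mm deep, floor 12 mm above the bench; a panel in a slot stands with its origin at x = -40 or +40 mm in the rack's frame. Mirror and board are in the two slots, either way round.
- block: Fixed half concrete block, 90 mm (x) by 190 mm (y) by 90 mm high, on the bench. Origin: centre of the block's underside. Beyond its +x face (away from the robot) two low wooden cleats are fixed to the bench: inner faces 40 mm from that face, 18 mm deep, 18 mm high, from y = 40 to 90 mm on either side; the leg's foot swings out between them. Open bench beyond.
- board: Loose short wooden board without a leg, 18 mm thick (x, centred 3.5 mm to +x of the origin), 115 mm wide (y), 120 mm tall, standing in the other slot. Origin: under its lower face. Leave it there.
- can_a: Empty closed can, 66 mm across, 100 mm tall, standing on the bench. Origin: centre of its underside. Loose; leave standing.
- can_b: A second can like can_a.
There are look-alikes about, which are no part of the job. What is shaped like the mirror but blue or pink is not meant.

How it is judged:
By the outcome, as a careful person would: the job done as asked, in the order asked, and still so for the second after the job is handed in, with the robot touching nothing.
It also fails if it takes over 64 s, if anything falls off the work surface, if the arm or the gripper's body presses on something with over 40 N, if the wrist force passes 120 N, or if a joint passes its speed limit or range.

## Robot

A 6-joint arm with a two-finger parallel gripper is mounted at the origin on the work surface. World frame = base frame: x ahead of the robot, y to its left, z up, the work surface at z = 0. Lengths are in m, angles in degrees, forces in N, time in s.
With the tool pointing down it reaches from about 0.4 to 0.825 m from the base axis. Payload 7 kg.
Tool frame: the origin (TCP) lies at the centre of the arm's flange, where the gripper is bolted on; the fingertips stand 178 mm ahead of it and the grasp point (between the pads) lies 159 mm ahead of it (ctrl.hold_point_z is the distance from the TCP to the grasp point, in m); z points along the fingers, y is the line along which they close (so a half turn about z gives the same grasp; the last joint's range is limited). The gripper opens to 88 mm and grips with 3 to 60 N. Pads are 19 mm wide; open, the fingers measure 130 mm over their backs; the gripper's body (78 mm by 193 mm) begins 47 mm behind the grasp point.
Start: joints at [86.408, 20.546, 0.682, 0, -70.136, -16.507], TCP at [0.232, 0.634, 0.405] pointing down, gripper open.
Joint ranges: [-176.03, 176.03], [-82.01, 121.73], [-58.28, 71.71], [-173.87, 95.51], [-174.79, -0.11], [-173.66, 173.66]. Speed limits (degrees/s): [136.94, 136.94, 172.46, 180, 180, 180].

## Interface

Orientations are given as [roll, pitch, yaw] about the fixed x, y, z axes, in that order (R = Rz(yaw) Ry(pitch) Rx(roll)).
In Python, from plant import ctrl gives the robot as it stands.
- The arm moves only by the shell command python3 -m inch 'ROWS'. ROWS is JSON, one flat list of numbers, 7 for each row, row after row: the closure, from 0 (fully open) to 1 (shut), then the shift along the tool's x, y, z in mm, then the turn, a rotation vector about the tool's x, y, z in degrees. In form: [hand, x, y, z, wx, wy, wz, hand, x, y, z, wx, wy, wz, ...]. A call has 1 to 5 rows; each row is the pose to reach, as a shift and turn from the pose commanded when the call began, along the tool's axes at that moment; what a row does not reach only later rows make up. A row lasts 1/10 s, in which the tool goes at most 50 mm and 8.59 degrees, less where a joint would pass 70% of its speed; a pose out of reach is approached as far as the arm can. A call with a gripper value outside its range is refused whole. The fingers move at their own pace and stop on an object; the grip force is fixed at half the most. Time passes only in rows, so rows that repeat a pose let the fingers close. It gives the time, the measured TCP pose, the force, the opening and the grip force at its end, in the units of the state.
- ctrl.get_obs(): the state, without advancing time (a new reading comes with each control period).
- ctrl.snapshot(name): name is "side" or "top" or "wrist"; returns a dict with "frame" (480x640x3 uint8, red, green, blue), "K" (3x3 intrinsics, pixels), "k1" (the pictures are not rectified: a ray, as slopes to the right and down, at radius r is drawn at 1 + k1 r^2 times it, then the intrinsics apply), "R" (3x3) and "t" (3): a world point X has camera coordinates R X + t. Camera axes: x right, y down, z forward; pixel columns grow to the right and rows downward; lengths in m; the calibration is good to about 2 mm. A picture is of the moment at which its call begins. There is no depth.
- ctrl.close_job(): hands the job in; it is judged then, once.
Trained networks look in a picture, given as the dict that the camera call returned (one of the last four; its "shot" number tells which), for a name from the list of things; names that differ only in an ending like _2 or _b are one class to them, and where a whole thing is asked for, a point or a joint stands for the part that bears it (a point fixed in the world has none). Each returns a list of dicts, best first, with "p" (0 to 1); they miss things now and then, are a little off and sometimes report something else, mostly with a low value. They report only what shows in the picture. A call takes as long as a camera call. They do not tell look-alikes from the thing itself.
- ctrl.recognise(picture, thing): "location" ([x, y, z] in m, in world coordinates, good to about 4 mm: the middle of the surface that is visible of it).
- ctrl.trace(picture, thing): "pixels" (480x640 bool, what is visible of it).
- ctrl.mark_of(picture, thing): "location" ([x, y, z] in m, in world coordinates, good to about 4 mm: a listed point, or the origin of a listed thing).
The state is a dict: "clock": time; "joint_pos": joint angles; "qvel": joint speeds; "tau": joint torques, N m; "tool_pos": TCP position; "orientation": TCP orientation; "force": force on the tool from outside, world axes, zero at the start; "moment": the same for the moment, N m; "opening": finger opening in m; "gripper_force": force on a finger pad.
Only numpy, scipy, OpenCV 4.12 (cv2) and the standard library are available. Lean on these libraries where they do the work, as an engineer would, in place of code of your own. Each camera call takes 0.05 s, during which the arm holds its last target. There are 200 camera calls.

## Working session

There is one attempt and no reset: what is moved stays moved. The work goes in short steps, Python scripts to look and compute and a shell command to move; the robot and the scene stay as the last step left them, time stands still between calls to the robot, and variables do not carry over. Pictures are saved under pics/ and viewed, at most 10 in all, crops included, and the job is handed in when it is done.

```bash
ls; mkdir -p pics; cat > h.py <<'E'
import numpy as np, cv2
from plant import ctrl
from scipy.spatial.transform import Rotation as Ro
np.set_printoptions(precision=4,suppress=True)
def save(s,n): cv2.imwrite('pics/'+n+'.png',cv2.cvtColor(s['frame'],cv2.COLOR_RGB2BGR))
def proj(s,X):
    X=np.atleast_2d(X); c=X@np.array(s['R']).T+np.array(s['t']); u=c[:,:2]/c[:,2:]
    u=u*(1+s['k1']*(u**2).sum(1,keepdims=True)); K=np.array(s['K'])
    return u@K[:2,:2].T+K[:2,2]
def pose(o=None):
    o=o or ctrl.get_obs(); return np.array(o['tool_pos']),Ro.from_euler('xyz',o['orientation'],degrees=True)
def delta(p,R):  # shift (mm) and rotvec (deg) in tool axes from the present pose to pose p,R
    q,Q=pose(); return np.round(Q.inv().apply(np.array(p)-q)*1000,1),np.round((Q.inv()*R).as_rotvec(degrees=True),2)
E
python3 - <<'E'
from h import *
o=ctrl.get_obs(); print(o); print(ctrl.hold_point_z)
ims=[]
for n in ['side','top']:
    s=ctrl.snapshot(n); save(s,n+'0'); ims.append(s)
    print(n,'cam pos',-np.array(s['R']).T@np.array(s['t']),np.array(s['R'])[2],s['k1'])
    for th in ['mirror','mirror_top','rack','block','board','can_a','leg_hinge','leg_tab','leg_foot']:
        r=ctrl.mark_of(s,th); print(th,[(np.round(d['location'],3).tolist(),round(d['p'],2),proj(s,d['location'])[0].astype(int).tolist()) for d in r])
E
```

```text
pics
{'clock': 0.0, 'joint_pos': array([ 86.408 ,  20.5923,   0.6356,  -0.0186, -70.1373, -16.5059]), 'qvel': array([ 0.0406,  0.0269, -0.0631, -0.0511, -0.0082, -0.0729]), 'tau': array([  0.001 , -58.2713,  29.307 ,   6.9977,   0.0072,  -0.0002]), 'tool_pos': array([0.2319, 0.6337, 0.4037]), 'orientation': array([179.9049,  -0.01  , -20.1042]), 'force': array([ 0.3539,  0.0428, -0.6347]), 'moment': array([-0.021 ,  0.0391, -0.0218]), 'gripper_force': 0.0, 'opening': 0.08778583084663094}
0.1593
side cam pos [0.3452 0.7467 0.6539] [ 0.1919 -0.8203 -0.5388] 0.03564808615051225
mirror [([0.47, -0.353, -0.001], 0.95, [379, 220]), ([0.256, -0.237, -0.001], 0.73, [476, 258]), ([0.645, -0.173, -0.003], 0.6, [285, 257]), ([0.484, -0.169, 0.013], 0.57, [361, 260])]
mirror_top [([0.485, -0.166, 0.203], 0.88, [361, 175]), ([0.651, -0.166, 0.19], 0.73, [275, 175]), ([0.469, -0.353, 0.19], 0.64, [383, 143]), ([0.797, 0.065, -0.004], 0.62, [167, 322])]
rack [([0.446, -0.16, -0.001], 0.62, [379, 270])]
block [([0.493, 0.142, -0.001], 0.74, [323, 377])]
board []
can_a [([0.793, -0.07, 0.003], 0.92, 
[... 1172 characters left out ...]
[0.489, 0.145, -0.002], 0.94, [213, 262])]
board []
can_a [([0.796, -0.064, 0.003], 0.83, [316, 116]), ([0.797, 0.059, 0.002], 0.73, [258, 115])]
leg_hinge [([0.484, -0.353, 0.137], 0.84, [481, 265]), ([0.495, -0.163, 0.153], 0.74, [371, 257]), ([0.696, -0.375, 0.138], 0.72, [492, 144]), ([0.655, -0.161, 0.142], 0.64, [370, 166]), ([0.248, -0.241, 0.143], 0.61, [417, 407])]
leg_tab [([0.664, -0.146, 0.077], 0.67, [358, 170]), ([0.512, -0.16, 0.087], 0.57, [366, 250]), ([0.499, -0.351, 0.073], 0.51, [468, 259]), ([0.489, 0.142, -0.002], 0.27, [214, 262])]
leg_foot [([0.481, -0.354, 0.006], 0.77, [459, 269]), ([0.798, 0.061, 0.001], 0.7, [257, 115]), ([0.404, -0.162, 0.008], 0.44, [363, 306])]
```

View pics/side0.png

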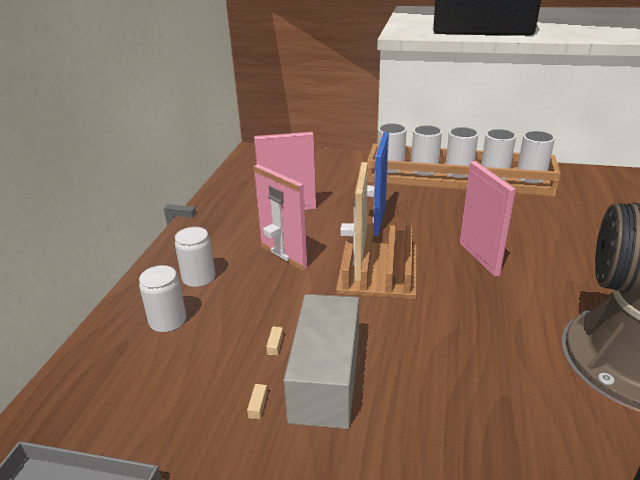

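View pics/top0.png

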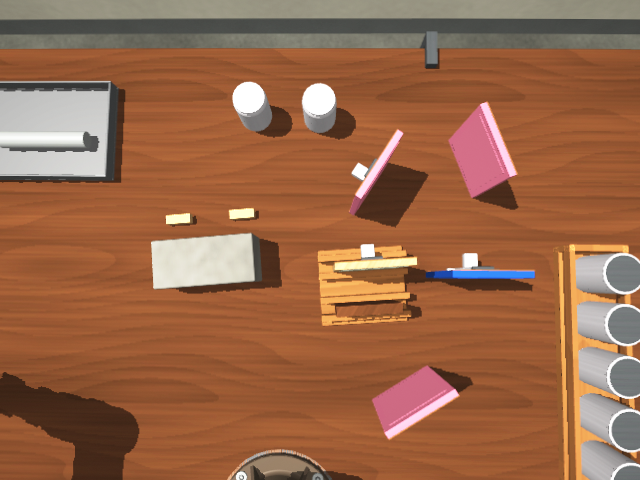

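Side view: the pale mirror stands in the rack's +x slot (panel about 362,220; tab 347,229). A blue look-alike is behind it (380,185), and pink ones are at 280,215 and elsewhere. The block is at 323,360 and its cleats are at 275,340 and 257,400. The top view agrees, with the mirror's top edge from 335,266 to 417,261 and the block at 207,262. Next I fit poses to the masks.

```bash
cat >> h.py <<'E'
from scipy.optimize import minimize
def box(x,y,z): return np.array([[a,b,c] for a in x for b in y for c in z])
def mirror_parts(th=0.,z0=0.):
    leg=lambda P:(Ro.from_euler('y',-th).apply(P-[.010,0,.140])+[.010,0,.140])
    return [box((-.006,.006),(-.065,.065),(z0,.19)),leg(box((.007,.013),(-.012,.012),(max(.007,z0),.14))),leg(box((.013,.039),(-.012,.012),(.067,.083)))]
def xf(parts,p): # p=x,y,z,yaw,tilt(about own y; + leans back)
    return [Ro.from_euler('ZY',[p[3],p[4]]).apply(P)+p[:3] for P in parts]
def render(s,parts):
    m=np.zeros((480,640),np.uint8)
    for P in parts: cv2.fillConvexPoly(m,cv2.convexHull((proj(s,P)*16).astype(np.int32)),1,shift=4)
    return m>0
def mask(s,thing,X):  # trace nearest to X
    r=ctrl.trace(s,thing); c=proj(s,X)[0]
    f=lambda d:np.linalg.norm(np.argwhere(d['pixels']).mean(0)[::-1]-c)
    return min(r,key=f)['pixels'] if r else None
def fit(shots,masks,mk,p0,step,keep=None):
    def cost(p):
        t=0
        for s,m in zip(shots,masks):
            r=cv2.GaussianBlur(render(s,mk(p)).astype(np.float32),(0,0),1.2); g=cv2.GaussianBlur(m.astype(np.float32),(0,0),1.2)
            t+=((r-g)**2).sum()/m.sum()
        return t
    p0=np.array(p0,float); sim=np.vstack([p0]+[p0+np.eye(len(p0))[i]*step[i] for i in range(len(p0))])
    o=minimize(cost,p0,method='Nelder-Mead',options=dict(initial_simplex=sim,maxiter=500,xatol=1e-4,fatol=1e-5)); return o.x,o.fun
E
python3 - <<'E'
from h import *
S=[ctrl.snapshot(n) for n in ('top','side')]
mb=[mask(s,'block',[.49,.143,.05]) for s in S]
f=lambda p:[Ro.from_euler('z',p[2]).apply(box((-.045,.045),(-.095,.095),(0,.09)))+[p[0],p[1],0]]
for k in ([0,1],[0],[1]): print('block',fit([S[i] for i in k],[mb[i] for i in k],f,[.49,.143,0.05],[.01,.01,.08]))
mm=[mask(s,'mirror',[.487,-.166,.11]) for s in S]
print([m.sum() for m in mm+mb])
g=lambda p:xf(mirror_parts(0,.045),[p[0],p[1],.012,p[2],p[3]])
for k in ([0,1],[0],[1]): print('mirror',fit([S[i] for i in k],[mm[i] for i in k],g,[.487,-.166,0.0,0],[.01,.01,.08,.05]))
for s,m,b,n in zip(S,mm,mb,'ts'):
    im=s['frame'].copy(); im[m]=im[m]//2+[0,120,0]; im[b]=im[b]//2+[120,0,0]; save({'frame':im[130:430,130:530]},'seg_'+n)
im=np.hstack([cv2.imread('pics/seg_t.png'),cv2.imread('pics/seg_s.png')]);cv2.imwrite('pics/seg.png',im)
E
```

```text
block (array([0.4895, 0.1415, 0.0941]), np.float64(0.18693668962754056))
block (array([0.4886, 0.1427, 0.0868]), np.float64(0.08548172471104902))
block (array([0.4902, 0.14  , 0.0985]), np.float64(0.09630836188460196))
[np.int64(1038), np.int64(1511), np.int64(5955), np.int64(9129)]
mirror (array([ 0.4829, -0.1622,  0.0784,  0.0052]), np.float64(0.12130624647881313))
mirror (array([ 0.4835, -0.1652,  0.0725,  0.0024]), np.float64(0.023655839967819538))
mirror (array([ 0.4838, -0.1619,  0.0746,  0.013 ]), np.float64(0.08367621512069046))
```

View pics/seg.png

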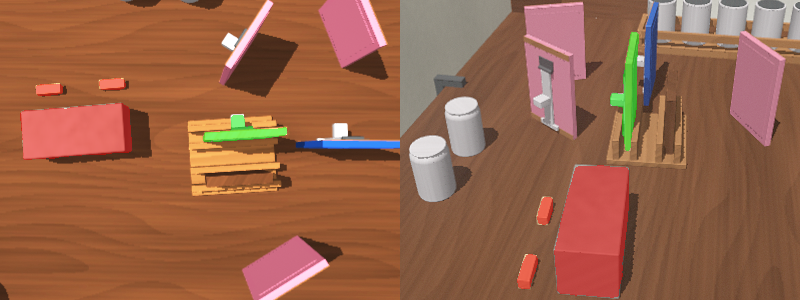

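```bash
cat >> h.py <<'E'
TM=Ro.from_matrix(np.array([[0,-1,0],[-1,0,0],[0,0,-1.]]))
def grasp_pose(p,zg=.182): # tool pose holding the mirror (pose p) at height zg
    M=Ro.from_euler('ZY',[p[3],p[4]]); R=M*TM
    return np.array(p[:3])+M.apply([0,0,zg+ctrl.hold_point_z]),R
def rel(pa,Ra,pb,Rb): return np.round(Ra.inv().apply(pb-pa)*1000,1),np.round((Ra.inv()*Rb).as_rotvec(degrees=True),2)
E
cat > st.py <<'E'
from h import *
S=[ctrl.snapshot(n) for n in ('top','side')]
E
python3 - <<'E'
from h import *
S=[ctrl.snapshot(n) for n in ('top','side')]
mb=[mask(s,'block',[.49,.143,.05]) for s in S]
f=lambda p:[Ro.from_euler('z',p[2]).apply(B)+[p[0],p[1],0] for B in (box((-.045,.045),(-.095,.095),(0,.09)),box((.085,.103),(.04,.09),(0,.018)),box((.085,.103),(-.09,-.04),(0,.018)))]
for k in ([0,1],[0],[1]): print('block',fit([S[i] for i in k],[mb[i] for i in k],f,[.49,.143,0.05],[.01,.01,.08]))
q,Q=pose(); P,R=grasp_pose([.4837,-.1635,.092,.075,.005])
print('turn in place',delta(q,R)); print('then shift',np.round(R.inv().apply(P-q)*1000,1),P)
E
```

```text
block (array([0.4895, 0.1416, 0.0946]), np.float64(0.03318220455719259))
block (array([0.4882, 0.1433, 0.0902]), np.float64(0.012644727880003634))
block (array([0.4902, 0.1402, 0.0936]), np.float64(0.013016793791035396))
turn in place (array([0., 0., 0.]), array([-0.26, -0.16, 65.6 ]))
then shift [ 814.  -192.8  -29.6] [ 0.4854 -0.1634  0.4333]
```

```bash
python3 -m inch '[0,0,0,0,0,0,33, 0,0,0,0,0,0,33, 0,0,0,0,0,0,33, 0,0,0,0,0,0,33]' && python3 -m inch '[0,0,0,0,0,0,32.6, 0,0,0,0,0,0,32.6, 0,0,0,0,0,0,32.6, 0,0,0,0,0,0,32.6]' && for i in 1 2 3 4; do python3 -m inch '[0,203.5,-48,-7.4,0,0,0, 0,203.5,-48,-7.4,0,0,0, 0,203.5,-48,-7.4,0,0,0, 0,203.5,-48,-7.4,0,0,0, 0,203.5,-48,-7.4,0,0,0]'; done
cat > loc.py <<'E'
from h import *
import sys
def fitm(p0,th=0,z0=.045,step=(.006,.006,.006,.05,.04),cams=('top','side'),leg=False):
    S=[ctrl.snapshot(n) for n in cams]; a=np.array(p0[:3])+[0,0,.1]
    M=[mask(s,'mirror',a) for s in S]; ok=[i for i in range(len(S)) if M[i] is not None]
    p0=list(p0)+([th] if leg else []); step=list(step)+([.15] if leg else [])
    g=lambda p:xf(mirror_parts(p[5] if leg else th,z0),p[:5])
    return fit([S[i] for i in ok],[M[i] for i in ok],g,p0,step),S,M
E
python3 - <<'E'
from h import *
P,R=grasp_pose([.4837,-.1635,.092,.075,.005]); print(pose()[0],delta(P,R))
s=ctrl.snapshot('wrist'); print([(d['location'],d['p']) for d in ctrl.mark_of(s,'mirror_top')])
m=mask(s,'mirror',[.484,-.1635,.2]); print(m.sum() if m is not None else None)
im=s['frame'].copy(); 
if m is not None: im[m]=im[m]//2+[0,120,0]
for c in xf(mirror_parts(),[.4837,-.1635,.012,.075,.005]):
    for u in proj(s,c): cv2.circle(im,tuple(int(v) for v in u),3,(255,0,0),-1)
save({'frame':im},'w1')
E
```

```text
clock: 1.9
tool_pos: [0.232, 0.6338, 0.4047]
orientation: [180.0, -0.0, -53.4]
force: [0.4, -0.3, 0.2]
opening: 0.0876
gripper_force: 0.0
clock: 2.3
tool_pos: [0.232, 0.6338, 0.4046]
orientation: [-180.0, -0.0, -86.0]
force: [-0.3, 0.6, -0.1]
opening: 0.0878
gripper_force: 0.0
clock: 2.8
tool_pos: [0.2958, 0.4303, 0.413]
orientation: [-180.0, 0.0, -85.8]
force: [-0.5, 1.3, 1.0]
opening: 0.0875
gripper_force: 0.0
clock: 3.3
tool_pos: [0.3585, 0.2316, 0.4201]
orientation: [-180.0, 0.0, -85.8]
force: [0.2, 0.1, 1.0]
opening: 0.0875
gripper_force: 0.0
clock: 3.8
tool_pos: [0.4221, 0.0325, 0.4272]
orientation: [-180.0, -0.0, -85.9]
force: [-0.5, 1.2, -0.4]
opening: 0.0878
gripper_force: 0.0
clock: 4.3
tool_pos: [0.486, -0.1667, 0.4338]
orientation: [180.0, -0.0, -85.9]
force: [-0.3, 1.0, -0.7]
opening: 0.088
gripper_force: 0.0
[ 0.486  -0.1667  0.4338] (array([-3.3,  0.4,  0.5]), array([-0.25, -0.04, -0.2 ]))
[([0.6498, -0.1722, 0.1884], 0.87), ([0.4806, -0.1618, 0.202], 0.61)]
5402
```

View pics/w1.png

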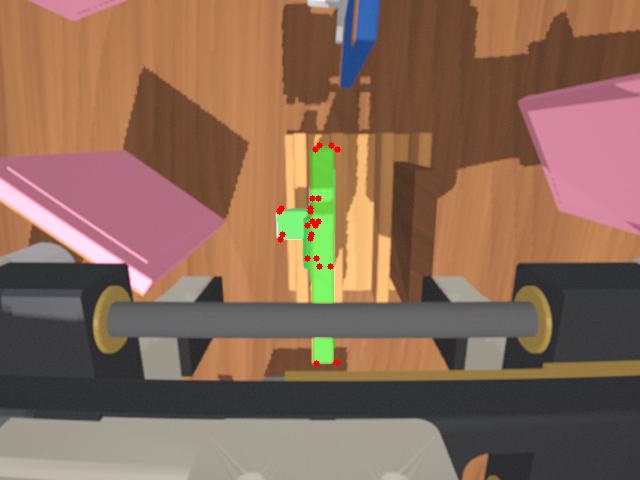

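The mirror in the wrist view (column 323, rows 145–365, between the fingers) matches the fitted model, so I grasp it now.

```bash
python3 -m inch '[0,-3,0.5,40,0,0,0, 0,-3,0.5,70,0,0,0, 0,-3,0.5,80.5,0,0,0, 0,-3,0.5,80.5,0,0,0]' && python3 -m inch '[1,0,0,0,0,0,0, 1,0,0,0,0,0,0, 1,0,0,0,0,0,0, 1,0,0,0,0,0,0, 1,0,0,0,0,0,0]' && python3 -m inch '[1,0,0,0,0,0,0, 1,0,0,0,0,0,0, 1,0,0,0,0,0,0, 1,0,0,0,0,0,0, 1,0,0,0,0,0,0]'
```

```text
clock: 4.85
tool_pos: [0.4836, -0.1593, 0.353]
orientation: [179.9, 0.0, -85.6]
force: [-0.4, 0.3, 1.4]
opening: 0.0875
gripper_force: 0.0
clock: 5.35
tool_pos: [0.4838, -0.1606, 0.3542]
orientation: [-180.0, -0.0, -85.7]
force: [-0.1, -1.0, 0.0]
opening: 0.0534
gripper_force: 0.0
clock: 5.85
tool_pos: [0.4838, -0.1605, 0.3537]
orientation: [-180.0, -0.0, -85.7]
force: [1.2, -0.2, -0.3]
opening: 0.0132
gripper_force: 0.0
```

```bash
python3 -m inch '[1,0,0,0,0,0,0, 1,0,0,0,0,0,0, 1,0,0,0,0,0,0]' && python3 -m inch '[1,0,0,-15,0,0,0, 1,0,0,-30,0,0,0, 1,0,0,-50,0,0,0, 1,0,0,-80,0,0,0]' && python3 -m inch '[1,0,0,-30,0,0,0, 1,0,0,-50,0,0,0, 1,0,0,-50,0,0,0]'
python3 - <<'E'
from loc import *
(p,c),S,M=fitm([.4837,-.1635,.142,.075,.005],z0=0); print(p,c)
q,Q=pose(); print(q,Ro.as_euler(Q,'xyz',degrees=True))
print('grasp offset expected',grasp_pose(p)[0])
E
```

```text
clock: 6.15
tool_pos: [0.4839, -0.1605, 0.3538]
orientation: [-180.0, 0.0, -85.7]
force: [1.5, -0.7, -2.0]
opening: 0.0118
gripper_force: 30.0
clock: 6.55
tool_pos: [0.4827, -0.1602, 0.4317]
orientation: [179.6, 0.1, -85.7]
force: [0.6, -0.1, -6.8]
opening: 0.0116
gripper_force: 30.0
clock: 6.85
tool_pos: [0.4838, -0.1605, 0.4855]
orientation: [-179.8, -0.0, -85.7]
force: [1.2, -0.3, -6.8]
opening: 0.0118
gripper_force: 30.0
[ 0.4848 -0.1616  0.1411  0.1012 -0.0136] 1.4024181767765145
[ 0.4832 -0.1603  0.4814] [179.7812   0.0626 -85.7155]
grasp offset expected [ 0.4802 -0.1621  0.4824]
```

```bash
cat >> h.py <<'E'
B=np.array([.489,.1417,0.]);BY=.093
def lean(t=.25,ox=.0748,oz=.0015,dy=0): return np.r_[B+Ro.from_euler('z',BY).apply([ox,dy,oz]),BY,-t]
def mean_pose(n=4):
    o=[pose(ctrl.get_obs())]
    for _ in range(n-1): ctrl.snapshot('wrist'); o.append(pose(ctrl.get_obs()))
    return np.mean([a for a,_ in o],0),Ro.concatenate([b for _,b in o]).mean()
E
python3 - <<'E'
from h import *
q,Q=mean_pose(); print(q,Q.as_euler('xyz',degrees=True),ctrl.get_obs()['joint_pos'])
m=lean(oz=.1315); P,R=grasp_pose(m); 
P=P-R.apply([.003,0,0])  # mirror sits 3 mm along tool +x
print(m,P,R.as_euler('xyz',degrees=True)); print('shift (before turn)',rel(q,Q,P,R))
print('then down in tool axes', R.inv().apply([0,0,-130]))
E
```

```text
[ 0.4834 -0.1604  0.4818] [179.8125   0.0401 -85.7091] [  3.7517   2.2991 -12.3925  -0.0192 -75.4517   0.5489]
[ 0.5635  0.1486  0.1315  0.093  -0.25  ] [0.4791 0.1438 0.4622] [-165.6761    0.      -84.6715]
shift (before turn) (array([-303.6,  -18.6,   19.8]), array([14.51, -0.09, -1.04]))
then down in tool axes [ -0.      32.1625 125.9586]
```

```bash
python3 -m inch '[1,-30,0,0,0,0,0, 1,-75,0,0,0,0,0, 1,-120,0,0,0,0,0, 1,-165,0,0,0,0,0, 1,-200,0,0,0,0,0]' && python3 -m inch '[1,-35,-4,5,4,0,-0.5, 1,-65,-10,10,8,0,-1, 1,-90,-15,15,12,0,-1, 1,-103.6,-18.6,19.8,14.5,0,-1, 1,-103.6,-18.6,19.8,14.5,0,-1]' 
python3 - <<'E'
from loc import *
q,Q=mean_pose(); m=lean(oz=.1315); P,R=grasp_pose(m); P=P-R.apply([.003,0,0]); print(q,rel(q,Q,P,R),ctrl.get_obs()['joint_pos'])
(p,c),S,M=fitm(m,z0=0,cams=('side',)); print(p,m,c)
for n in('top','side','wrist'):
    s=ctrl.snapshot(n)
    print(n,[[np.round(d['location'],3).tolist() for d in ctrl.mark_of(s,t) if d['p']>.4 and d['location'][1]>0] for t in('mirror','leg_hinge','leg_tab','leg_foot')])
E
```

```text
clock: 7.7
tool_pos: [0.4682, 0.041, 0.4833]
orientation: [180.0, 0.0, -85.7]
force: [0.9, 0.6, -7.0]
opening: 0.0117
gripper_force: 30.0
clock: 8.2
tool_pos: [0.4789, 0.145, 0.4623]
orientation: [-165.6, -0.2, -84.6]
force: [-1.0, -0.1, -6.7]
opening: 0.0114
gripper_force: 30.0
[0.479  0.144  0.4628] (array([0.2, 0.1, 0.7]), array([-0.05, -0.19,  0.08])) [ 42.6416  -3.0489 -25.2112  10.5279 -56.8663 -42.2456]
[ 0.5628  0.1463  0.1349  0.1069 -0.2474] [ 0.5635  0.1486  0.1315  0.093  -0.25  ] 0.03522787626274902
top [[[0.566, 0.139, 0.135]], [], [[0.573, 0.144, 0.212]], [[0.576, 0.138, 0.145]]]
side [[[0.563, 0.14, 0.135]], [[0.541, 0.146, 0.269]], [[0.574, 0.142, 0.214]], [[0.576, 0.146, 0.138], [0.493, 0.142, 0.001]]]
wrist [[], [[0.544, 0.144, 0.268]], [[0.569, 0.143, 0.211], [0.488, 0.14, 0.005]], []]
```

```bash
python3 -m inch '[1,0,8,32,0,0,0, 1,0,17,66,0,0,0, 1,0,24,96,0,0,0, 1,0,28.5,112,0,0,0, 1,0,28.5,112,0,0,0]' && python3 -m inch '[1,0,1,4,0,0,0, 1,0,2,8,0,0,0, 1,0,3,12,0,0,0]'
python3 - <<'E'
from loc import *
q,Q=mean_pose(); m=lean(); P,R=grasp_pose(m); print(q,rel(q,Q,P,R),ctrl.get_obs()['force'])
(p,c),S,M=fitm(m,z0=0.02,cams=('side',)); print(p,m,c)
E
```

```text
clock: 9.7
tool_pos: [0.4792, 0.1428, 0.3458]
orientation: [-165.8, -0.3, -84.7]
force: [-1.1, 0.4, -6.9]
opening: 0.0119
gripper_force: 30.0
clock: 10.0
tool_pos: [0.4804, 0.1437, 0.3369]
orientation: [-165.4, -0.1, -84.7]
force: [-0.3, 0.4, -6.7]
opening: 0.0121
gripper_force: 30.0
[0.4802 0.1435 0.3363] (array([2.6, 2. , 3.7]), array([-0.21, -0.11, -0.01])) [ 0.087   0.1501 -6.8913]
[ 0.5632  0.148   0.0075  0.0824 -0.2454] [ 0.5635  0.1486  0.0015  0.093  -0.25  ] 0.06883622825397218
```

```bash
python3 -m inch '[1,0,2,2,0,0,0, 1,0,2,4,0,0,0, 1,0,2,4,0,0,0]' && python3 -m inch '[1,0,0.5,1.5,0,0,0, 1,0,0.5,2,0,0,0, 1,0,0.5,2,0,0,0]' && python3 -m inch '[1,0,0.5,2,0,0,0, 1,0,0.5,2,0,0,0, 1,0,0.5,2,0,0,0]'
```

```text
clock: 10.55
tool_pos: [0.4797, 0.1433, 0.3335]
orientation: [-165.3, -0.1, -84.7]
force: [-6.0, -4.7, 9.5]
opening: 0.0118
gripper_force: 30.1
clock: 10.85
tool_pos: [0.4802, 0.1432, 0.3332]
orientation: [-165.2, -0.1, -84.7]
force: [-8.3, -8.1, 22.2]
opening: 0.0119
gripper_force: 30.1
clock: 11.15
tool_pos: [0.4809, 0.1433, 0.3331]
orientation: [-165.0, -0.1, -84.6]
force: [-10.7, -12.0, 35.0]
opening: 0.012
gripper_force: 30.2
```

```bash
python3 -m inch '[1,0,-1,-3,0,0,0, 1,0,-1,-4,0,0,0, 1,0,-1,-4,0,0,0]'
python3 - <<'E'
from loc import *
(p,c),S,M=fitm(lean(),z0=0.02); print(p,lean(),c)
s=S[1]; im=s['frame'].copy()
for c in xf(mirror_parts(),p):
    for u in proj(s,c): cv2.circle(im,tuple(int(v) for v in u),2,(255,0,0),-1)
save({'frame':np.hstack([cv2.resize(im[200:450,220:420],(400,500)),cv2.resize(S[0]['frame'][150:350,120:280],(400,500))])},'lean')
E
```

```text
clock: 11.45
tool_pos: [0.4797, 0.1434, 0.3333]
orientation: [-165.3, -0.1, -84.7]
force: [-4.5, -4.7, 11.7]
opening: 0.0117
gripper_force: 30.0
[ 0.5634  0.1424 -0.0007  0.1066 -0.2294] [ 0.5635  0.1486  0.0015  0.093  -0.25  ] 0.6608738592763254
```

View pics/lean.png

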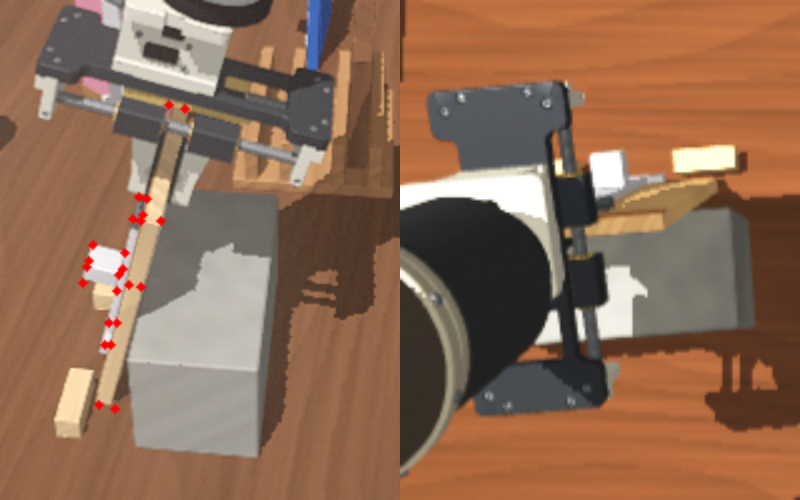

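The picture shows the mirror leaning against the block, with its bottom edge (105,405) between the block and the cleat (75,400). I release it now.

```bash
python3 -m inch '[1,0,0,-1.5,0,0,0, 0.9,0,0,-1.5,0,0,0, 0.7,0,0,-1.5,0,0,0, 0.6,0,0,-1.5,0,0,0, 0.6,0,0,-1.5,0,0,0]' && python3 -m inch '[0.5,0,0,0,0,0,0, 0.5,0,0,0,0,0,0, 0.5,0,0,-20,0,0,0, 0.5,0,0,-60,0,0,0, 0.5,0,0,-100,0,0,0]'
python3 - <<'E'
from loc import *
(p,c),S,M=fitm(lean(.27),z0=0.02); print(p,lean(),c)
(p,c),S,M=fitm(lean(.27),z0=0.02,cams=('side',)); print(p,c)
for n in('top','side'):
    s=ctrl.snapshot(n)
    print(n,[[np.round(d['location'],3).tolist() for d in ctrl.mark_of(s,t) if d['p']>.4 and d['location'][1]>0.08] for t in('mirror','mirror_top','leg_hinge','leg_tab','leg_foot')])
print(pose()[0],ctrl.get_obs()['joint_pos'])
E
```

```text
clock: 12.15
tool_pos: [0.4789, 0.1436, 0.333]
orientation: [-165.5, -0.1, -84.7]
force: [0.5, 0.4, -0.3]
opening: 0.0303
gripper_force: 0.0
clock: 12.65
tool_pos: [0.4534, 0.141, 0.4305]
orientation: [-165.6, -0.2, -84.7]
force: [0.6, 0.3, 0.7]
opening: 0.0439
gripper_force: 0.0
[ 0.5645  0.1426  0.0005  0.0963 -0.2483] [ 0.5635  0.1486  0.0015  0.093  -0.25  ] 0.2764280935522947
[ 0.569   0.1417  0.004   0.0881 -0.2469] 2.490457538739001
top [[[0.569, 0.138, 0.003]], [[0.518, 0.135, 0.186]], [[0.54, 0.139, 0.141]], [[0.573, 0.139, 0.08]], [[0.576, 0.137, 0.012]]]
side [[[0.565, 0.14, 0.004]], [[0.518, 0.134, 0.187]], [[0.541, 0.139, 0.136]], [[0.572, 0.136, 0.08]], [[0.575, 0.148, 0.011]]]
[0.4539 0.1412 0.4299] [ 44.8543  -4.5764 -31.4821  11.7178 -52.4898 -45.8372]
```

```bash
cat >> h.py <<'E'
MP=np.array([.5653,.1400,.0015,.095,-.250])
def tab_pose(th,al=45,g=(.031,0,.077),back=0.,mp=None,spin=1.):
    mp=MP if mp is None else mp
    M=Ro.from_euler('ZY',[mp[3],mp[4]]); L=Ro.from_euler('y',-th); h=np.array([.01,0,.14])
    a=np.radians(al); z=-np.array([np.sin(a),0,np.cos(a)]); y=np.array([0,-1.,0]); x=np.cross(y,z)
    T=Ro.from_matrix(np.c_[x,y,z]); T=Ro.from_euler('y',-th*spin)*T
    G=L.apply(np.array(g)-h)+h
    return np.array(mp[:3])+M.apply(G-T.apply([0,0,ctrl.hold_point_z+back])),M*T
E
python3 - <<'E'
from h import *
q,Q=mean_pose(); P,R=tab_pose(0,back=.12); print(q,P,R.as_euler('xyz',degrees=True))
v,w=rel(q,Q,P,R); print(v,w,np.linalg.norm(w))
for f in (.25,.5,.75,1):print(f, rel(q,Q,q+f*(P-q)+np.array([0,0,.05*np.sin(np.pi*f)]),Q*Ro.from_rotvec(f*w,degrees=True)))
E
```

```text
[0.4539 0.1412 0.4299] [0.7181 0.1546 0.324 ] [180.      30.6761   5.4431]
[  10.8 -229.4  168.7] [-35.24 -35.41 -85.05] 98.63685011191303
0.25 (array([  2.8, -66.2,   8. ]), array([ -8.81,  -8.85, -21.26]))
0.5 (array([   5.5, -127.2,   36. ]), array([-17.62, -17.7 , -42.52]))
0.75 (array([   8.2, -180.9,   92.3]), array([-26.43, -26.56, -63.79]))
1 (array([  10.8, -229.4,  168.7]), array([-35.24, -35.41, -85.05]))
```

```bash
python3 - <<'E'
from h import *
q,Q=mean_pose(2); P,R=tab_pose(0,back=.12); v,w=rel(q,Q,P,R)
f=[0,.34,.67,1]; W=[(q+a*(P-q)+np.array([0,0,.06*np.sin(np.pi*a)]),Q*Ro.from_rotvec(a*w,degrees=True)) for a in f]
for a,b in zip(W,W[1:]): print(rel(*a,*b))
E
```

```text
(array([  3.8, -91.2,   6.5]), array([-11.99, -12.04, -28.92]))
(array([ 51.5, -71. ,  34.9]), array([-11.63, -11.69, -28.07]))
(array([100.4, -42.3,  57. ]), array([-11.63, -11.69, -28.07]))
```

```bash
python3 -m inch '[0.45,4,-91,6.5,-12,-12,-29, 0.45,4,-91,6.5,-12,-12,-29, 0.45,4,-91,6.5,-12,-12,-29, 0.45,4,-91,6.5,-12,-12,-29, 0.45,4,-91,6.5,-12,-12,-29]' && python3 -m inch '[0.45,51.5,-71,35,-11.6,-11.7,-28, 0.45,51.5,-71,35,-11.6,-11.7,-28, 0.45,51.5,-71,35,-11.6,-11.7,-28, 0.45,51.5,-71,35,-11.6,-11.7,-28, 0.45,51.5,-71,35,-11.6,-11.7,-28]' && python3 -m inch '[0.45,100.5,-42,57,-11.6,-11.7,-28, 0.45,100.5,-42,57,-11.6,-11.7,-28, 0.45,100.5,-42,57,-11.6,-11.7,-28, 0.45,100.5,-42,57,-11.6,-11.7,-28, 0.45,100.5,-42,57,-11.6,-11.7,-28]'
python3 - <<'E'
from loc import *
q,Q=mean_pose(); print(ctrl.get_obs()['joint_pos']); print(rel(q,Q,*tab_pose(0,back=.12))); 
for n in('wrist','top','side'):
    s=ctrl.snapshot(n)
    print(n,[[(np.round(d['location'],4).tolist(),round(d['p'],2)) for d in ctrl.mark_of(s,t) if d['p']>.3 and d['location'][1]>0.08] for t in('leg_hinge','leg_tab','leg_foot')])
    if n=='wrist':
        im=s['frame'].copy()
        for c in xf(mirror_parts(),MP):
            for u in proj(s,c): cv2.circle(im,tuple(int(v) for v in np.clip(u,-99,999)),3,(255,0,0),-1)
        save({'frame':im},'w2')
(p,c),S,M=fitm(MP,z0=0.0); print(p,c)
E
```

```text
clock: 14.25
tool_pos: [0.5447, 0.1456, 0.4459]
orientation: [-176.0, 7.3, -53.9]
force: [-0.9, 0.2, 0.5]
opening: 0.0482
gripper_force: 0.0
clock: 14.75
tool_pos: [0.6318, 0.1501, 0.4083]
orientation: [178.7, 18.6, -25.2]
force: [0.1, 0.3, 0.6]
opening: 0.0481
gripper_force: 0.0
clock: 15.25
tool_pos: [0.7181, 0.1547, 0.3212]
orientation: [179.8, 30.8, 5.2]
force: [-0.4, -0.5, 0.1]
opening: 0.0481
gripper_force: 0.0
[  24.3855   39.132    21.9856   -9.7671 -101.732    71.2319]
(array([-0.1, -0. , -0.5]), array([-0.03, -0.08, -0.27]))
wrist [[([0.5446, 0.1412, 0.1377], 0.7)], [([0.569, 0.1425, 0.0757], 0.61)], [([0.573, 0.1429, 0.0151], 0.75)]]
top [[([0.5426, 0.1376, 0.1425], 0.66)], [([0.5733, 0.1435, 0.0777], 0.55)], [([0.5728, 0.138, 0.0135], 0.58)]]
side [[([0.5403, 0.1381, 0.1372], 0.92)], [([0.574, 0.1419, 0.0817], 0.79)], [([0.5777, 0.1443, 0.0092], 0.62)]]
[ 0.5641  0.142   0.0019  0.1025 -0.2474] 0.06537953498397983
```

View pics/w2.png

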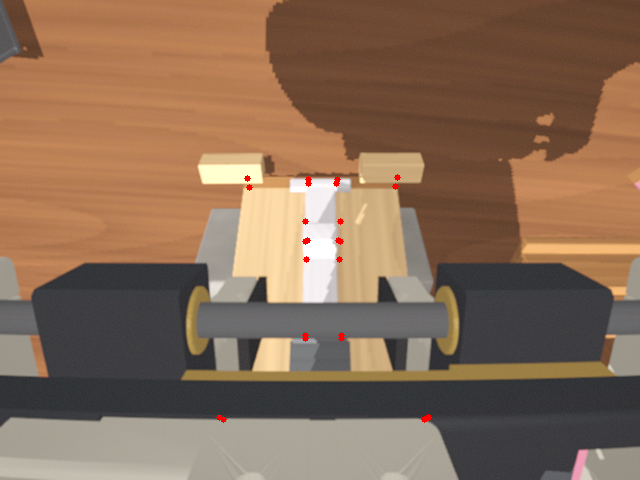

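The wrist view shows the leg (column 320) and its tab (rows 235–260) centred between the fingers, with the foot (320,185) lined up with the gap between the cleats. Next I move in and pinch the tab.

```bash
sed -i 's/^MP=.*/MP=np.array([.5647,.1415,.0017,.098,-.249])/' h.py
python3 - <<'E'
from h import *
q,Q=mean_pose(2); print(rel(q,Q,*tab_pose(0)))
E
python3 -m inch '[0.45,0,-1.5,45,0,0,0, 0.45,0,-1.5,80,0,0,0, 0.45,0,-1.5,100,0,0,0, 0.45,0,-1.5,100,0,0,0]'
python3 - <<'E'
from h import *
q,Q=mean_pose(2); print(rel(q,Q,*tab_pose(0)))
E
```

```text
(array([ -0.2,  -2.3, 119.6]), array([-0.1 , -0.04, -0.23]))
clock: 16.65
tool_pos: [0.6652, 0.1506, 0.2352]
orientation: [179.9, 31.0, 5.3]
force: [-0.1, -0.0, -0.0]
opening: 0.0484
gripper_force: 0.0
(array([ 0. , -0.8, 17.9]), array([-0.05,  0.16, -0.25]))
```

```bash
python3 -m inch '[0.45,0,-0.8,9,0,0,0, 0.45,0,-0.8,16,0,0,0, 0.45,0,-0.8,18,0,0,0, 0.45,0,-0.8,18,0,0,0]' && python3 -m inch '[1,0,0,0,0,0,0, 1,0,0,0,0,0,0, 1,0,0,0,0,0,0, 1,0,0,0,0,0,0, 1,0,0,0,0,0,0]'
python3 - <<'E'
from h import *
q,Q=mean_pose(2); print(rel(q,Q,*tab_pose(0)),ctrl.get_obs()['opening'],ctrl.get_obs()['force'],ctrl.get_obs()['gripper_force'])
t=[0,.1,.2,.3,.4,.5,.6,.7,.74]
for k in (0,3,6):
    for j in range(k+1,min(k+4,9)): print(t[k],t[j],rel(*tab_pose(t[k]),*tab_pose(t[j])))
E
```

```text
clock: 17.1
tool_pos: [0.6577, 0.1507, 0.2223]
orientation: [180.0, 30.7, 5.4]
force: [-0.7, -1.0, -0.4]
opening: 0.0479
gripper_force: 0.0
clock: 17.6
tool_pos: [0.6578, 0.1507, 0.2225]
orientation: [180.0, 30.7, 5.4]
force: [-0.4, -0.3, 0.3]
opening: 0.0236
gripper_force: 30.0
(array([-0.1,  0. ,  1.9]), array([-0.1 , -0.06, -0.23])) 0.023716950991970107 [0.721  0.3077 1.6655] 30.000240668014158
0 0.1 (array([-13.2,  -0. ,  -5.3]), array([0.  , 5.73, 0.  ]))
0 0.2 (array([-26.9,   0. ,  -9.2]), array([ 0.  , 11.46,  0.  ]))
0 0.3 (array([-41. ,  -0. , -11.8]), array([ 0.  , 17.19, -0.  ]))
0.3 0.4 (array([-13.2,   0. ,  -5.3]), array([0.  , 5.73, 0.  ]))
0.3 0.5 (array([-26.9,   0. ,  -9.2]), array([ 0.  , 11.46, -0.  ]))
0.3 0.6 (array([-41. ,  -0. , -11.8]), array([ 0.  , 17.19,  0.  ]))
0.6 0.7 (array([-13.2,   0. ,  -5.3]), array([0.  , 5.73, 0.  ]))
0.6 0.74 (array([-18.7,   0. ,  -7. ]), array([0.  , 8.02, 0.  ]))
```

```bash
python3 -m inch '[1,-6.5,0,-2.8,0,2.86,0, 1,-13.2,0,-5.3,0,5.73,0, 1,-20,0,-7.3,0,8.6,0, 1,-26.9,0,-9.2,0,11.46,0, 1,-26.9,0,-9.2,0,11.46,0]'
python3 - <<'E'
from h import *
q,Q=mean_pose(2); print(rel(q,Q,*tab_pose(.2)),ctrl.get_obs()['force'])
s=ctrl.snapshot('side'); print([[np.round(d['location'],3).tolist() for d in ctrl.mark_of(s,t) if d['location'][1]>0.08] for t in('mirror','mirror_top','leg_hinge','leg_tab','leg_foot')])
print(xf([np.array([[.01,0,.14]]),np.array([[0,0,.19]])],MP))
E
```

```text
clock: 18.15
tool_pos: [0.6388, 0.1491, 0.245]
orientation: [-180.0, 19.1, 5.4]
force: [-0.3, 0.2, -6.5]
opening: 0.0232
gripper_force: 30.0
(array([0.2, 0.3, 2.1]), array([-0.1 , -0.13, -0.21])) [-0.5869  0.8154 -1.3869]
[[[0.565, 0.141, 0.001]], [[0.519, 0.133, 0.183]], [[0.541, 0.14, 0.136]], [[0.587, 0.139, 0.088]], [[0.602, 0.151, 0.019]]]
[array([[0.54  , 0.1391, 0.1398]]), array([[0.5181, 0.1369, 0.1858]])]
```

Opening well: the mirror hasn't moved and the foot is swinging out. I carry on.

```bash
python3 -m inch '[1,-6.5,0,-2.8,0,2.86,0, 1,-13.2,0,-5.3,0,5.73,0, 1,-20,0,-7.3,0,8.6,0, 1,-26.9,0,-9.2,0,11.46,0, 1,-26.9,0,-9.2,0,11.46,0]' && python3 -m inch '[1,-6.5,0,-2.8,0,2.86,0, 1,-13.2,0,-5.3,0,5.73,0, 1,-20,0,-7.3,0,8.6,0, 1,-26.9,0,-9.2,0,11.46,0, 1,-26.9,0,-9.2,0,11.46,0]' && python3 -m inch '[1,-6.5,0,-2.8,0,2.86,0, 1,-10,0,-4.1,0,4.3,0, 1,-10,0,-4.1,0,4.3,0]'
python3 - <<'E'
from h import *
q,Q=mean_pose(2); print(rel(q,Q,*tab_pose(.7)),ctrl.get_obs()['force'])
s=ctrl.snapshot('side'); print([[np.round(d['location'],3).tolist() for d in ctrl.mark_of(s,t) if d['location'][1]>0.08] for t in('mirror','mirror_top','leg_hinge','leg_tab','leg_foot')])
E
```

```text
clock: 19.0
tool_pos: [0.6164, 0.1468, 0.2617]
orientation: [180.0, 7.7, 5.4]
force: [0.3, 0.5, -4.5]
opening: 0.0236
gripper_force: 30.0
clock: 19.5
tool_pos: [0.5911, 0.1443, 0.2742]
orientation: [180.0, -3.7, 5.4]
force: [0.2, 1.6, -2.6]
opening: 0.0239
gripper_force: 30.0
clock: 19.8
tool_pos: [0.5816, 0.1434, 0.2774]
orientation: [179.9, -7.9, 5.4]
force: [-0.9, 0.7, -2.2]
opening: 0.0238
gripper_force: 30.0
(array([-4.4,  0.3, -0.6]), array([ 0.11,  1.49, -0.22])) [-1.2158  1.0209 -1.5712]
[[[0.567, 0.144, 0.004]], [[0.519, 0.136, 0.185]], [[0.544, 0.139, 0.139]], [], [[0.65, 0.152, 0.057], [0.52, 0.134, 0.184]]]
```

```bash
python3 -m inch '[1,-4,0,-1.7,0,1.7,0, 1,-4,0,-1.7,0,1.7,0, 1,-4,0,-1.7,0,1.7,0]' && python3 -m inch '[1,-3,0,-1.3,0,1.3,0, 1,-3,0,-1.3,0,1.3,0, 1,-3,0,-1.3,0,1.3,0]' && python3 -m inch '[1,-1.5,0,-0.6,0,0.6,0, 1,-1.5,0,-0.6,0,0.6,0, 1,-1.5,0,-0.6,0,0.6,0]'
python3 - <<'E'
from h import *
q,Q=mean_pose(2); print(rel(q,Q,*tab_pose(.74)),ctrl.get_obs()['force'])
s=ctrl.snapshot('side'); print([[np.round(d['location'],3).tolist() for d in ctrl.mark_of(s,t) if d['location'][1]>0.08] for t in('mirror','mirror_top','leg_hinge','leg_tab','leg_foot')])
E
```

```text
clock: 20.45
tool_pos: [0.5774, 0.1431, 0.2788]
orientation: [180.0, -9.6, 5.4]
force: [-0.0, -0.0, -3.1]
opening: 0.0238
gripper_force: 30.0
clock: 20.75
tool_pos: [0.5742, 0.1428, 0.2793]
orientation: [180.0, -10.9, 5.4]
force: [-0.2, 0.2, -5.0]
opening: 0.0238
gripper_force: 30.0
clock: 21.05
tool_pos: [0.5725, 0.1426, 0.2796]
orientation: [180.0, -11.5, 5.4]
force: [-1.3, 0.7, -6.0]
opening: 0.0237
gripper_force: 30.0
(array([-0.9,  0.3,  0.6]), array([ 0.09,  0.12, -0.23])) [-0.1511  0.9397 -6.3963]
[[[0.569, 0.142, 0.003]], [[0.519, 0.134, 0.185], [0.57, 0.143, 0.002]], [[0.54, 0.139, 0.135]], [], [[0.657, 0.154, 0.067]]]
```

```bash
python3 -m inch '[1,-2.5,0,-1,0,1.1,0, 1,-2.5,0,-1,0,1.1,0, 1,-2.5,0,-1,0,1.1,0]' && python3 -m inch '[1,2.5,0,1,0,-1.1,0, 1,2.5,0,1,0,-1.1,0, 0.6,2.5,0,1,0,-1.1,0, 0.6,2.5,0,1,0,-1.1,0, 0.6,2.5,0,1,0,-1.1,0]' && python3 -m inch '[0.45,0,0,0,0,0,0, 0.45,0,0,0,0,0,0, 0.45,0,0,-20,0,0,0, 0.45,0,0,-60,0,0,0, 0.45,0,0,-100,0,0,0]'
python3 - <<'E'
from loc import *
for c in (('top','side'),('side',)):
    (p,c),S,M=fitm(MP,th=.7,leg=True,z0=0.0,cams=c); print(p,c)
E
```

```text
clock: 21.7
tool_pos: [0.5689, 0.142, 0.2797]
orientation: [179.9, -12.6, 5.4]
force: [-5.0, 0.1, -9.4]
opening: 0.0238
gripper_force: 30.0
clock: 22.2
tool_pos: [0.5735, 0.1431, 0.2812]
orientation: [-180.0, -11.8, 5.4]
force: [0.5, 0.5, -0.3]
opening: 0.0346
gripper_force: 0.0
clock: 22.7
tool_pos: [0.5524, 0.1407, 0.3785]
orientation: [179.9, -11.5, 5.4]
force: [1.2, 0.2, -0.5]
opening: 0.0482
gripper_force: 0.0
[ 0.568   0.1435  0.0044  0.0922 -0.3022  0.6809] 0.3937264309182526
[ 0.5698  0.1444  0.003   0.0892 -0.3091  0.7022] 0.024809527452436652
```

```bash
cat >> h.py <<'E'
M2=np.array([.5693,.1440,.0018,.091,-.308])
E
python3 - <<'E'
from h import *
q,Q=mean_pose(2); P,R=grasp_pose(M2,zg=.182+.1); v,w=rel(q,Q,P,R); print(q,P,w,np.linalg.norm(w))
f=[0,.34,.67,1]; W=[(q+a*(P-q)+np.array([0,0,.07*np.sin(np.pi*a)]),Q*Ro.from_rotvec(a*w,degrees=True)) for a in f]
for a,b in zip(W,W[1:]): print(rel(*a,*b))
E
```

```text
[0.5524 0.1407 0.3771] [0.4361 0.1318 0.4223] [ 4.82  4.8  90.07] 90.32650386237695
(array([-23.5,  -0.6, -83.1]), array([ 1.64,  1.63, 30.62]))
(array([-30. ,  16.5, -22.4]), array([ 1.59,  1.58, 29.72]))
(array([-24.4,  42.9,  33.2]), array([ 1.59,  1.58, 29.72]))
```

```bash
python3 -m inch '[0,-15,0,-45,0,0,0, 0,-23.5,-0.5,-83,1.6,1.6,8, 0,-23.5,-0.5,-83,1.6,1.6,30.6, 0,-23.5,-0.5,-83,1.6,1.6,30.6, 0,-23.5,-0.5,-83,1.6,1.6,30.6]' && python3 -m inch '[0,-30,16.5,-22.4,1.6,1.6,29.7, 0,-30,16.5,-22.4,1.6,1.6,29.7, 0,-30,16.5,-22.4,1.6,1.6,29.7, 0,-30,16.5,-22.4,1.6,1.6,29.7, 0,-30,16.5,-22.4,1.6,1.6,29.7]' && python3 -m inch '[0,-24.4,43,33,1.6,1.6,29.7, 0,-24.4,43,33,1.6,1.6,29.7, 0,-24.4,43,33,1.6,1.6,29.7, 0,-24.4,43,33,1.6,1.6,29.7, 0,-24.4,43,33,1.6,1.6,29.7]'
python3 - <<'E'
from loc import *
q,Q=mean_pose(2); print(q,rel(q,Q,*grasp_pose(M2,.182+.1)))
(p,c),S,M=fitm(M2,th=.7,leg=True,z0=0.0); print(p,c)
for n in('top','side'):
    s=ctrl.snapshot(n)
    print(n,[[np.round(d['location'],3).tolist() for d in ctrl.mark_of(s,t) if d['p']>.4 and d['location'][1]>0.08] for t in('mirror','mirror_top','leg_hinge','leg_foot')])
s=ctrl.snapshot('wrist'); im=s['frame'].copy()
for c in xf(mirror_parts(.7),M2):
    for u in proj(s,c): cv2.circle(im,tuple(int(v) for v in np.clip(u,-99,999)),3,(255,0,0),-1)
save({'frame':im},'w3')
E
```

```text
clock: 23.55
tool_pos: [0.513, 0.1376, 0.4537]
orientation: [-172.1, -11.0, -26.2]
force: [-0.6, 0.3, -0.4]
opening: 0.0826
gripper_force: 0.0
clock: 24.05
tool_pos: [0.4746, 0.1347, 0.4672]
orientation: [-165.8, -6.8, -55.7]
force: [-0.5, 0.2, -1.1]
opening: 0.0874
gripper_force: 0.0
clock: 24.55
tool_pos: [0.4361, 0.1317, 0.4224]
orientation: [-162.4, -0.1, -84.7]
force: [0.8, 0.6, 0.3]
opening: 0.0875
gripper_force: 0.0
[0.4362 0.1317 0.4225] (array([-0.1,  0.1,  0.1]), array([ 0.01, -0.06,  0.23]))
[ 0.5694  0.1418  0.0016  0.0893 -0.3033  0.6968] 0.15346563315182696
top [[[0.573, 0.142, 0.002]], [[0.512, 0.134, 0.183]], [[0.538, 0.14, 0.14]], [[0.649, 0.146, 0.072]]]
side [[[0.572, 0.143, -0.0]], [[0.514, 0.132, 0.182]], [[0.537, 0.138, 0.135]], [[0.655, 0.156, 0.065]]]
```

View pics/w3.png

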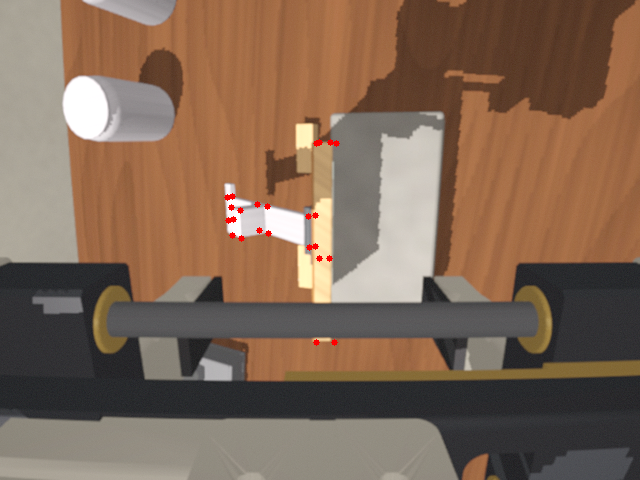

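The wrist view shows the leg fully out (foot near 230,205) and the panel (columns 315–335) lined up between the open fingers. I regrasp the top edge.

```bash
python3 -m inch '[0,0,0,40,0,0,0, 0,0,0,75,0,0,0, 0,0,0,100,0,0,0, 0,0,0,100,0,0,0, 0.4,0,0,100,0,0,0]' && python3 -m inch '[1,0,0,0,0,0,0, 1,0,0,0,0,0,0, 1,0,0,0,0,0,0, 1,0,0,0,0,0,0, 1,0,0,0,0,0,0]' && python3 -m inch '[1,0,0,0,0,0,0, 1,0,0,0,0,0,0, 1,0,0,0,0,0,0, 1,0,0,0,0,0,0, 1,0,0,0,0,0,0]'
python3 - <<'E'
from h import *
q,Q=mean_pose(2); o=ctrl.get_obs(); print(q,rel(q,Q,*grasp_pose(M2)),o['opening'],o['gripper_force'],o['force'],o['joint_pos'])
print('up 130:',Q.inv().apply([15,0,130]))
E
```

```text
clock: 25.85
tool_pos: [0.4666, 0.1344, 0.3281]
orientation: [-162.3, -0.1, -84.7]
force: [-0.0, 0.1, 0.4]
opening: 0.0836
gripper_force: 0.0
clock: 26.35
tool_pos: [0.4664, 0.1345, 0.3282]
orientation: [-162.3, -0.0, -84.7]
force: [-0.8, 0.4, 0.4]
opening: 0.0452
gripper_force: 0.0
clock: 26.85
tool_pos: [0.4666, 0.1344, 0.3278]
orientation: [-162.3, -0.0, -84.7]
force: [1.0, 0.1, -1.2]
opening: 0.0119
gripper_force: 30.0
[0.4665 0.1344 0.3278] (array([-0.2,  0.5,  0.6]), array([-0.06, -0.02,  0.07])) 0.011595588678351617 29.9993696808815 [ 0.3435 -0.0023 -0.2561] [ 42.6045   1.1624 -44.0291  20.2957 -32.2262 -53.3659]
up 130: [   1.4764  -53.7617 -119.3001]
```

```bash
python3 -m inch '[1,0,-4.6,-14.5,0,0,0, 1,0,-12,-38,0,0,0, 1,0,-24,-76,0,0,0, 1,0,-36,-112,0,0,0, 1,0,-39.5,-124,0,0,0]'
python3 - <<'E'
from h import *
q,Q=mean_pose(); o=ctrl.get_obs(); print(q,o['force'],o['opening'],rel(q,Q,*grasp_pose(M2+[0,0,.13,0,0])))
T=[(q,Q)]
for f in (.33,.67,1):
    T.append(grasp_pose(M2+f*(np.array([.42,.40,.10,.09,.39])-M2)+np.array([0,0,.13*(1-f),0,0])))
for a,b in zip(T,T[1:]): print(rel(*a,*b),b[0])
E
```

```text
clock: 27.4
tool_pos: [0.4665, 0.1347, 0.4609]
orientation: [-162.2, 0.1, -84.7]
force: [1.7, 0.5, -5.8]
opening: 0.0121
gripper_force: 30.0
[0.4662 0.1345 0.4594] [-0.1026  0.1874 -8.2571] 0.01145869205335737 (array([-0.1,  0.7,  2.3]), array([-0.11,  0.06,  0.03]))
(array([-88.7, -34.7,   8.9]), array([-13.3 ,   0.06,   0.05])) [0.4937 0.2261 0.4616]
(array([-91.3, -36.9,  17. ]), array([-13.6 ,  -0.  ,   0.02])) [0.5233 0.3204 0.4475]
(array([-88.5, -38.7,  26. ]), array([-13.2 ,  -0.01,   0.02])) [0.5492 0.4117 0.4157]
```

```bash
python3 -m inch '[1,-20,-8,2,-3,0,0, 1,-45,-17,4,-6.5,0,0, 1,-68,-26,7,-10,0,0, 1,-88.7,-34.7,9,-13.3,0,0, 1,-88.7,-34.7,9,-13.3,0,0]' && python3 -m inch '[1,-22,-9,4,-3.5,0,0, 1,-45,-18,8,-7,0,0, 1,-68,-27,13,-10,0,0, 1,-91.3,-37,17,-13.6,0,0, 1,-91.3,-37,17,-13.6,0,0]' && python3 -m inch '[1,-22,-9,6,-3.5,0,0, 1,-45,-19,13,-7,0,0, 1,-68,-29,19,-10,0,0, 1,-88.5,-38.7,26,-13.2,0,0, 1,-88.5,-38.7,26,-13.2,0,0]'
python3 - <<'E'
from loc import *
q,Q=mean_pose(); o=ctrl.get_obs(); m=[.42,.40,.10,.09,.39]; print(q,o['force'],o['opening'],rel(q,Q,*grasp_pose(m)),o['joint_pos'])
print('down 100',Q.inv().apply([0,0,-100]))
(p,c),S,M=fitm(m,th=.7,leg=True,z0=0.0,cams=('side',)); print(p,c)
(p,c),S2,M2_=fitm(m,th=.7,leg=True,z0=0.0); print(p,c)
im=S[0]['frame'].copy()
for c in xf(mirror_parts(.7),m):
    for u in proj(S[0],c): cv2.circle(im,tuple(int(v) for v in np.clip(u,-99,999)),2,(255,0,0),-1)
save({'frame':im},'s4')
E
```

```text
clock: 28.05
tool_pos: [0.4948, 0.2285, 0.4562]
orientation: [-176.0, -0.2, -84.7]
force: [-0.8, -1.0, -7.2]
opening: 0.0118
gripper_force: 30.0
clock: 28.55
tool_pos: [0.5244, 0.3228, 0.4409]
orientation: [170.5, -0.2, -84.7]
force: [-0.5, -1.8, -8.1]
opening: 0.0118
gripper_force: 30.0
clock: 29.05
tool_pos: [0.5498, 0.4135, 0.408]
orientation: [157.3, -0.2, -84.8]
force: [0.5, -0.4, -8.0]
opening: 0.012
gripper_force: 30.0
[0.5497 0.4122 0.4101] [-0.2756  0.272  -5.6258] 0.01200976199662053 (array([ 0.5,  2.6, -4.9]), array([ 0.21, -0.23, -0.02])) [ 48.0561  28.0002  17.5521 -14.9946 -96.258  -42.295 ]
down 100 [ -0.3796 -38.3528  92.3521]
[0.4195 0.4012 0.0996 0.1045 0.3818 0.6816] 0.1767137716519297
[0.4206 0.402  0.0954 0.0639 0.375  0.6871] 0.17415569284965202
```

View pics/s4.png

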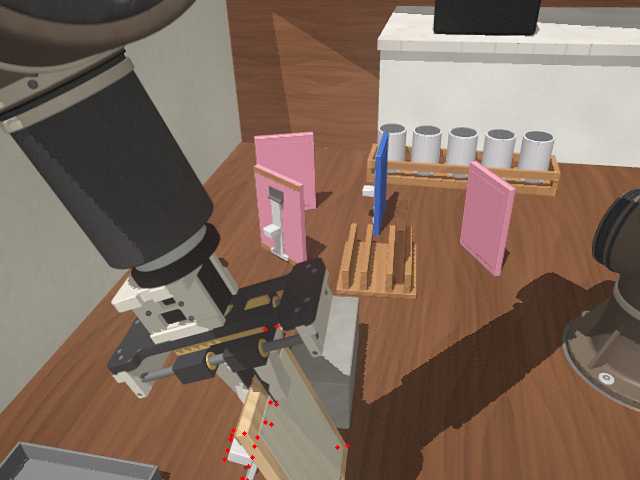

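The side view shows the mirror held with its leg out, leaning back over bare bench left of the block (bottom edge 250–345, 445–480). I lower it.

```bash
python3 -m inch '[1,0,-10,24,0,0,0, 1,0,-20,48,0,0,0, 1,0,-27,65,0,0,0, 1,0,-31,74,0,0,0, 1,0,-31,74,0,0,0]' && python3 -m inch '[1,0,-1.2,2.8,0,0,0, 1,0,-2.3,5.5,0,0,0, 1,0,-2.3,5.5,0,0,0]' && python3 -m inch '[1,0,-0.8,1.8,0,0,0, 1,0,-0.8,1.8,0,0,0, 1,0,-0.8,1.8,0,0,0]' && python3 -m inch '[1,0,-0.8,1.8,0,0,0, 1,0,-0.8,1.8,0,0,0, 1,0,-0.8,1.8,0,0,0]'
```

```text
clock: 30.0
tool_pos: [0.5496, 0.4115, 0.3324]
orientation: [157.5, -0.1, -84.7]
force: [0.2, -0.2, -6.5]
opening: 0.012
gripper_force: 30.0
clock: 30.3
tool_pos: [0.5498, 0.4118, 0.3281]
orientation: [157.6, -0.0, -84.7]
force: [0.2, 0.4, -6.9]
opening: 0.0116
gripper_force: 30.0
clock: 30.6
tool_pos: [0.5499, 0.4118, 0.3258]
orientation: [157.6, -0.0, -84.7]
force: [-0.3, -0.5, -6.6]
opening: 0.012
gripper_force: 30.0
clock: 30.9
tool_pos: [0.5499, 0.4118, 0.3236]
orientation: [157.6, -0.0, -84.7]
force: [0.3, -0.5, -6.3]
opening: 0.0116
gripper_force: 30.0
```

```bash
for i in 1 2; do python3 -m inch '[1,0,-0.8,1.8,0,0,0, 1,0,-0.8,1.8,0,0,0, 1,0,-0.8,1.8,0,0,0]'; done;  python3 -m inch '[1,0,-0.4,1,0,0,0, 1,0,-0.4,1,0,0,0, 1,0,-0.4,1,0,0,0]'
```

```text
clock: 31.2
tool_pos: [0.55, 0.4117, 0.3216]
orientation: [157.6, -0.0, -84.7]
force: [0.3, -0.1, -6.9]
opening: 0.0117
gripper_force: 30.0
clock: 31.5
tool_pos: [0.55, 0.4118, 0.3198]
orientation: [157.6, -0.0, -84.7]
force: [-0.2, -0.1, -7.6]
opening: 0.0117
gripper_force: 30.0
clock: 31.8
tool_pos: [0.5501, 0.4118, 0.3193]
orientation: [157.7, -0.0, -84.7]
force: [0.5, 0.5, -0.7]
opening: 0.0119
gripper_force: 30.0
```

```bash
python3 -m inch '[1,0,-0.2,0.5,0,0,0, 0.9,0,-0.2,0.5,0,0,0, 0.8,0,-0.2,0.5,0,0,0, 0.6,0,-0.2,0.5,0,0,0, 0.6,0,-0.2,0.5,0,0,0]'
python3 - <<'E'
from loc import *
o=ctrl.get_obs(); print(o['force'],o['opening'])
m=[.42,.40,.0023,.09,.39]
(p,c),S,M=fitm(m,th=.7,leg=True,z0=0.0); print(p,c)
im=np.hstack([cv2.resize(S[1]['frame'][280:480,160:400],(480,400)),cv2.resize(S[0]['frame'][130:330,0:160],(320,400))]); save({'frame':im},'place')
E
```

```text
clock: 32.3
tool_pos: [0.5498, 0.4115, 0.3178]
orientation: [157.6, -0.1, -84.7]
force: [0.4, 0.3, -0.5]
opening: 0.0282
gripper_force: 0.0
[ 0.375   0.3233 -0.4737] 0.028174741024752002
[ 0.4168  0.4089 -0.0086  0.0123  0.4063  0.7262] 0.9102442723114665
```

View pics/place.png

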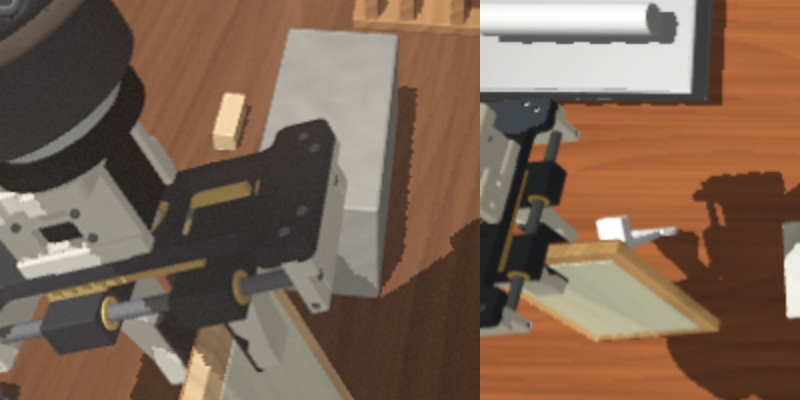

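The mirror stands with the fingers apart (crop: panel at 610,290 in the top view), so I back away along the fingers.

```bash
python3 -m inch '[0.5,0,0,0,0,0,0, 0.5,0,0,0,0,0,0, 0.5,0,0,-10,0,0,0, 0.5,0,0,-30,0,0,0, 0.5,0,0,-60,0,0,0]' && python3 -m inch '[0.5,0,0,-50,0,0,0, 0.5,0,0,-100,0,0,0, 0.5,0,0,-100,0,0,0]'
python3 - <<'E'
from loc import *
m=[.42,.40,.0023,.09,.39]
for k in (1,2):
    (p,c),S,M=fitm(m,th=.7,leg=True,z0=0.0); print(p,c)
    for _ in range(6): ctrl.snapshot('top')
print([[np.round(d['location'],3).tolist() for d in ctrl.mark_of(S[0],t) if d['p']>.4] for t in('can_a','leg_foot','board','block')] if 0 else '')
s=ctrl.snapshot('top'); print([[(np.round(d['location'],3).tolist(),round(d['p'],2)) for d in ctrl.mark_of(s,t)] for t in('can_a','leg_foot','mirror_top')])
s2=ctrl.snapshot('side')
save({'frame':cv2.resize(np.hstack([s2['frame'],s['frame']]),(800,300))},'final')
E
```

```text
clock: 33.0
tool_pos: [0.5727, 0.4139, 0.3736]
orientation: [157.5, -0.1, -84.7]
force: [0.3, -0.3, 0.4]
opening: 0.0438
gripper_force: 0.0
clock: 33.3
tool_pos: [0.6131, 0.4166, 0.4747]
orientation: [158.2, 0.2, -84.8]
force: [0.5, -0.1, 0.3]
opening: 0.0436
gripper_force: 0.0
[0.4196 0.4019 0.0038 0.0818 0.3968 0.6839] 0.011310873529114954
[0.4198 0.4023 0.0038 0.0771 0.3964 0.6783] 0.01696798794630331

[[([0.798, 0.057, -0.001], 0.76), ([0.794, -0.068, 0.002], 0.71)], [([0.522, 0.407, 0.003], 0.75), ([0.48, -0.354, 0.005], 0.51)], [([0.256, -0.237, 0.19], 0.94), ([0.493, 0.401, 0.176], 0.84), ([0.473, -0.352, 0.189], 0.8), ([0.651, -0.17, 0.192], 0.79), ([0.689, -0.358, 0.188], 0.75), ([0.443, -0.162, -0.004], 0.68)]]
```

View pics/final.png

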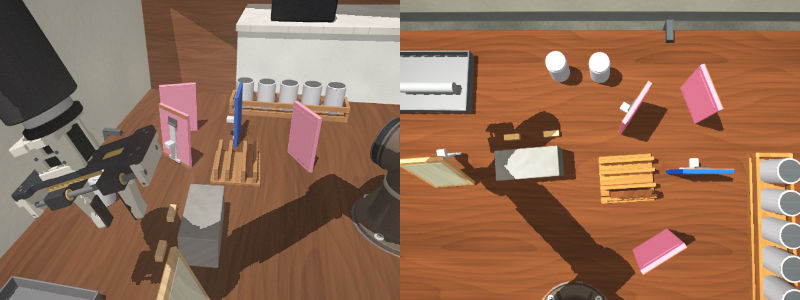

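The final views show the mirror standing alone on bare bench (top view 438,170), steady across two fits. The cans are upright, the board is still in its slot, and the arm is clear. I hand it in.

```bash
python3 -c "
from plant import ctrl
print(ctrl.close_job())"
```

```text
the job is handed in; nothing more can be done
None
```

The job is handed in: the mirror stands by itself on the bare bench, leaning back on its fully opened leg, clear of everything, with the board still in its slot and both cans upright (about 35 s of the 64 s used).

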